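# Keeper slide on the straightedge fixture

### The arm

A 6-joint arm with a two-finger parallel gripper is mounted at the origin on a cart in front of the work surface, level with it; the furniture and walls round the work are solid. World frame = base frame: x ahead of the robot, y to its left, z up, the work surface at z = 0. Lengths are in mm, angles in rad, forces in N, time in s.
With the tool pointing down it reaches from about 400 to 925 mm from the base axis. Payload 12.5 kg.
Tool frame: the origin (TCP) lies at the very end of the fingers, on their centre line; the grasp point (between the pads) lies 19 mm behind it (env.grasp_offset is the distance from the TCP to the grasp point, in mm); z points along the fingers, y is the direction in which the jaws open and shut (so a half turn about z gives the same grasp; the last joint's range is limited). The gripper opens to 95 mm and grips with 3 to 60 N. Pads are 20 mm wide; open, the fingers measure 119 mm over their backs; the gripper's body (75 mm by 180 mm) begins 59 mm behind the grasp point.
Start: joints at [1.191, 0.491, 1.559, -0, 1.092, -0.106], TCP at [168.977, 601.742, 214.661] pointing down, gripper open.
Joint ranges: [-3.1, 3.1], [-0.84, 2.19], [0.05, 2.79], [-1.13, 4.28], [0.06, 2.93], [-2.69, 2.69]. Speed limits (rad/s): [2.22, 2.22, 2.79, 3.14, 3.14, 3.14].

### API

Orientations are given as [roll, pitch, yaw] about the fixed x, y, z axes, in that order (R = Rz(yaw) Ry(pitch) Rx(roll)).
In Python, from cell import env gives the robot as it stands. The module is installed in compiled form; this text tells all that it offers.
- The arm moves only by the shell command python3 -m pendant 'ROWS'. ROWS is JSON, one flat list of numbers, 5 for each row, row after row: the shift along the tool's x, y, z as a fraction of full scale, then the turn about the tool's z as a fraction of full scale, then the gripper's target within -1 to 1 (shut at 1, half-way at 0, fully open at -1). In form: [x, y, z, turn, grip, x, y, z, turn, grip, ...]. A call has 1 to 10 rows; each row shifts and turns the commanded pose from where the row before left it, along the tool's axes as they then stand; what a row does not reach is not made up. Full scale, the value 1, is 0.4 m for a shift and 180 degrees for a turn. A row lasts 1/8 s, in which the tool goes at most 62.5 mm and 10.7 degrees, less where a joint would pass 70% of its speed; a pose out of reach is approached as far as the arm can. A call with a number of a shift or a turn outside -1 to 1 is refused whole. A call with a gripper value outside its range is refused whole. The fingers move at their own pace and stop on an object; the grip force is fixed at half the most. Time passes only in rows, so rows that do not move let the fingers close. It gives the time, the measured TCP pose, the force and the opening at its end, in the units of the state.
- env.state(): the state, without advancing time (a new reading comes with each control period).
- env.read_camera(name): name is "scene" or "side" or "wrist"; returns the picture (400x640x3 uint8, red, green, blue); there is no depth.
- env.camera_model(name): a dict with "fx", "fy", "cx", "cy" (pixels), "view" (4x4, takes a point from world to camera coordinates); the wrist camera has in their place "tool_from_camera" (4x4, takes a point from camera to tool coordinates, whose origin is the TCP and whose axes are the flange's). Camera axes: x right, y down, z forward; pixel columns grow to the right and rows downward; lengths in mm; the calibration is good to about 2 mm. The wrist camera is an equidistant fisheye: a pixel r from the principal point sees the ray r / f radians off the axis. A picture is of the moment at which its call begins: read the wrist's pose just before it. camera_model takes no time and is no camera call.
- env.job_done(): hands the job in, once; it reports no verdict.
Trained networks look in the newest picture that a camera, given by its name, has taken for a name from the list of things; names that differ only in an ending like _2 or _b are one class to them, and where a whole thing is asked for, a point or a joint stands for the part that bears it (a point fixed in the world has none). Each returns a list of dicts, best first, with "confidence" (0 to 1); they miss things now and then, are a little off and sometimes report something else, mostly with a low value. They report only what shows in the picture. A call takes as long as a camera call.
- env.masks_of(thing, camera): "region" (400x640 bool, what is visible of it).
- env.landmark_of(thing, camera): "xyz" ([x, y, z] in mm, in world coordinates, good to about 4 mm: a listed point, or the origin of a listed thing).
The state is a dict: "t": time; "joints": joint angles; "qvel": joint speeds; "tau": joint torques, N m; "eef_pos": TCP position; "tcp_rot": TCP orientation; "ft_force": force on the tool from outside, world axes, zero at the start; "moment": the same for the moment, N m; "opening": opening from 0.0 (shut) to 1.0 (fully open).
Only numpy, scipy, OpenCV 4.12 (cv2) and the standard library are available. Lean on these libraries where they do the work, as an engineer would, in place of code of your own. Each camera call takes 0.05 s, during which the arm holds its last target.

### The job

Lay the loose straightedge flat on the fixture's base plate, its long edge flush against the front face of the low guide block and about centred along it, and let go of it. Then grip the upright plate on the keeper carriage and slide it along its rail, over the straightedge, until you feel the ball click into its notch; do not run on to the far end stop. Finish while still gripping the carriage at the notch, with the straightedge still flush, and leave the other things on the bench alone.

Things in the scene. Friction and masses are not known exactly. Their poses are not given: they have to be found in the camera images.
- straightedge_grip (a point): Loose straightedge: steel blade 110 mm long (own y), 40 wide (x), 5 thick, 0.17 to 0.35 kg, with an upright aluminium rib along its middle, 10 mm thick (x), 60 long (y), rising to 42 mm above the underside. Same either way round. Point: middle of the rib, 30 mm above the underside, z up. Starts flat on a raised rest at the left (its top 46 mm above the bench), long way roughly left to right.
- guide_face (a point): Fixed fixture: mid foot of the guide block's front face, on the base plate's top (30 mm above bench). x square into the block, away from the robot; y left along face and rail; z up. Block: steel, 100 mm long (y), 25 deep, 8 high. Plate is free at x -46 to 0, y -140 to 65. Flush straightedge: long axis along y, grip point at x -20, y 0, z 30 mm. Rail at x 55 mm, top 22 mm over the plate.
- carriage_grip (a point): Middle of the black upright grip plate on the keeper carriage: 14 mm thick (x), 30 long (y), 42 high; the point is 18 mm below its top, 96 above the bench. Axes as guide_face, where it is at x 55 mm, y -105 mm + joint carriage. Carriage body 44 (x) by 44 (y) mm, top with a collar 24 mm below the point. A thin arm reaches from it over the guide block towards the robot.
- carriage_toe (a point): Underside of the toe at the end of the carriage's arm, 12 mm wide along y, 10 mm long: it passes 3 mm over the blade of a straightedge that lies flat and flush.
- carriage (a joint): Carriage travel, m: 0 at the right end stop, growing to the left (+y of guide_face), 0.11 at the left stop. Starts at 0 to 0.01. Sliding takes about 3 N. One unseen notch lies between 0.05 and 0.085. Within about 4 mm of it the spring ball draws the carriage in and centres it, also when let go; pushing on out of the notch takes about 15 N.
- detent_ball (a joint): How far the spring ball under the carriage stands out, in m: about 0.0008 while it runs on the plain rail, about 0.0038 when seated at the centre of the notch; it falls by about 1 mm for each mm the carriage is off the centre. Not visible from outside.
- straightedge: Underside centre of the same straightedge, axes as straightedge_grip.
- pliers: Bystander, leave alone: combination pliers, lying at the back.
- bench_brush: Bystander, leave alone: wooden bench brush, 220 mm, right of the fixture.
- gear: Bystander, leave alone: spur gear, 48 mm across, right of the fixture.
- oil_bottle: Bystander, leave alone: small dropper bottle, 118 mm tall, at the right.
- bearing_block: Bystander, leave alone: pillow block, 54 mm wide, behind the fixture.
- screw_dish: Bystander, leave alone: round dish of screws, 97 mm across, at the left.
- stop_block: Bystander, leave alone: small stepped block, 46 mm long, at the left.

How it is judged (in metres and radians):
On the way:
1. the straightedge lies flat, flush and released against the guide block while the carriage is still at its starting end (x of straightedge_grip in the frame of guide_face between -0.0225 and -0.017 m and angle between the y axis of straightedge_grip and the y axis of guide_face, either way round below 0.03 rad and y of straightedge_grip in the frame of guide_face between -0.02 and 0.02 m and z of straightedge_grip in the frame of guide_face between 0.027 and 0.0335 m and angle between straightedge_grip's own z axis and vertical below 0.04 rad and contact force between the fingers and straightedge below 0.1 N and value of joint carriage below 0.025 m), for 0.2 s.
At the end, for the whole second after the job is handed in: Straightedge flat on the plate, edge within 2.5 mm of the block face, within 0.03 rad of parallel, centred within 20 mm, not touched; detent_ball over 0.0022 (carriage within about 1.5 mm of the notch's centre), carriage at rest and held by the fingers with over 2 N (x of straightedge_grip in the frame of guide_face between -0.0225 and -0.017 m and angle between the y axis of straightedge_grip and the y axis of guide_face, either way round below 0.03 rad and y of straightedge_grip in the frame of guide_face between -0.02 and 0.02 m and z of straightedge_grip in the frame of guide_face between 0.027 and 0.0335 m and angle between straightedge_grip's own z axis and vertical below 0.04 rad and contact force between the fingers and straightedge below 0.1 N and value of joint detent_ball above 0.0022 m and velocity of joint carriage between -0.01 and 0.01 m/s and value of joint carriage above 0.04 m and contact force between the fingers and carriage above 2 N); the arm keeps its last pose, push and grip.
It fails at once if the carriage is run on to the left end stop (travel over 0.106) (value of joint carriage above 0.106 m).
It fails at once if a bystander is moved more than 30 mm (distance of any of pliers, bench_brush, gear, oil_bottle, bearing_block, screw_dish, stop_block from where it was at the start of the episode above 0.03 m).
It also fails if it takes over 53 s, if anything falls off the work surface, if the arm or the gripper's body presses on something with over 40 N, if the wrist force passes 120 N, or if a joint passes its speed limit or range.

## Working session

There is one attempt and no reset: what is moved stays moved. The work goes in short steps, Python scripts to look and compute and a shell command to move; the robot and the scene stay as the last step left them, time stands still between calls to the robot, and variables do not carry over. Pictures are saved under pics/ and viewed, and the job is handed in when it is done.

```bash
mkdir -p pics; ls
python3 - <<'E'
from cell import env
import cv2
print(env.state(), env.grasp_offset)
for n in ["scene","side","wrist"]:
    im=env.read_camera(n); cv2.imwrite(f"pics/{n}0.png",im[:,:,::-1])
    m=env.camera_model(n); print(n,m)
    for t in ["straightedge_grip","guide_face","carriage_grip","carriage_toe"]:
        print(n,t,[(x["confidence"],x["xyz"]) for x in env.landmark_of(t,n)][:2])
E
```

```text
pics
{'t': 0.0, 'joints': array([ 1.19140623e+00,  4.91560873e-01,  1.55946249e+00,  8.39642772e-06,
        1.09167397e+00, -1.05615606e-01]), 'qvel': array([-0.0004935 ,  0.00120264,  0.00123072,  0.0010847 , -0.00041322,
        0.00034282]), 'tau': array([ 1.06915060e-03, -6.12653804e+01, -2.58179605e+01,  6.93018758e-02,
        4.82738251e-02, -6.45308046e-05]), 'eef_pos': array([168.87450412, 601.5001204 , 214.05643698]), 'tcp_rot': array([-3.14049491e+00, -1.23859938e-04,  2.86781422e+00]), 'ft_force': array([-0.71631649,  1.12716462,  0.38565463]), 'moment': array([-0.04115221, -0.01770153, -0.01433837]), 'opening': 0.9984648715021598} 18.8
scene {'fx': 513.7129417191416, 'fy': 513.7129417191416, 'cx': 322.31582622500184, 'cy': 195.0389315003592, 'view': array([[-8.31121092e-01, -5.56030717e-01,  8.22025059e-03,
         6.16378725e+02],
       [-4.16841418e-01,  6.13148851e-01, -6.71037793e-01,
         1.43775024e+02],
       [ 3.68077388e-01, -5.61140204e-01, -7.41377574e-01,
         1.24986574e+03],
       [ 0.00000000e+00,  0.00000000e+00,  0.00000000e+00,
         1.0
[... 802 characters left out ...]
31.3])]
side carriage_grip [(0.74, [518.3, 154.1, 92.6]), (0.44, [411.6, 565.6, -0.1])]
side carriage_toe [(0.91, [453.9, 165.6, 35.0])]
wrist {'fx': 309.70691628693146, 'fy': 309.70691628693146, 'cx': 321.02695500464404, 'cy': 200.1448234690707, 'tool_from_camera': array([[-1.03960276e-03, -9.70053297e-01, -2.42889936e-01,
         6.83755190e+01],
       [ 9.99999302e-01, -1.14475331e-03,  2.91776955e-04,
        -1.63161397e-01],
       [-5.61088256e-04, -2.42889464e-01,  9.70053810e-01,
        -1.70776878e+02],
       [ 0.00000000e+00,  0.00000000e+00,  0.00000000e+00,
         1.00000000e+00]])}
wrist straightedge_grip []
wrist guide_face []
wrist carriage_grip []
wrist carriage_toe []
```

View pictures.

View pics/scene0.png

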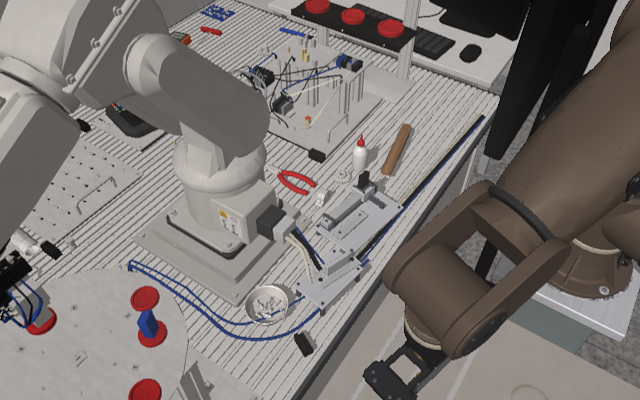

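View pics/side0.png

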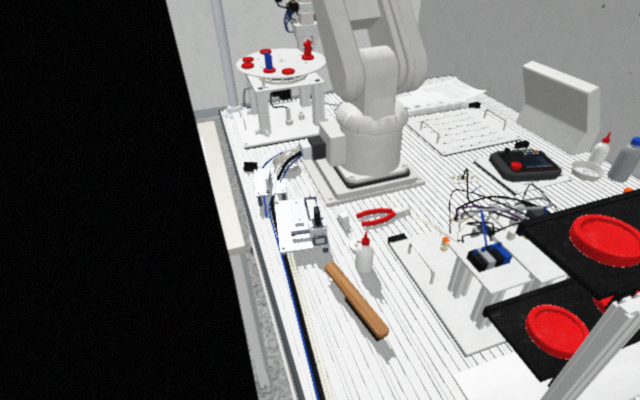

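View pics/wrist0.png

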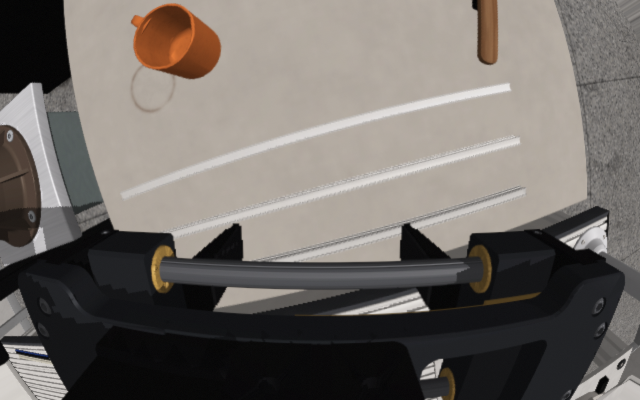

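Run:
```python
import cv2
im=cv2.imread("pics/scene0.png"); c=im[140:340,240:420]; cv2.imwrite("pics/c0.png",cv2.resize(c,None,fx=3.0,fy=3.0,interpolation=cv2.INTER_CUBIC)[:600])
im=cv2.imread("pics/side0.png"); c=im[150:270,230:350]; cv2.imwrite("pics/c1.png",cv2.resize(c,None,fx=5,fy=5,interpolation=cv2.INTER_CUBIC)[:600])
```

```text
(no output)
```

View pics/c0.png

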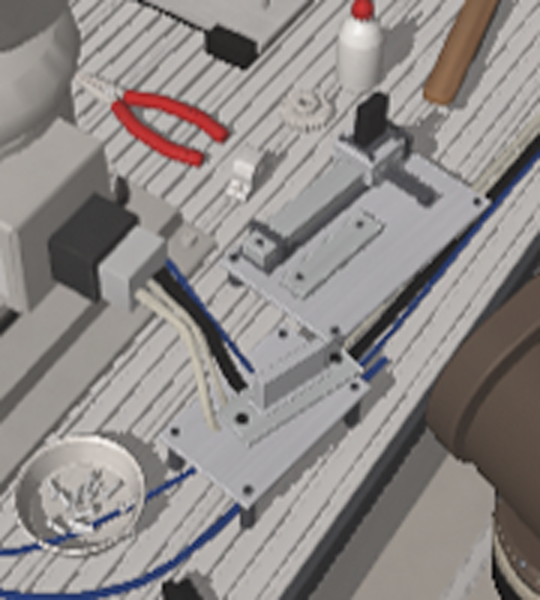

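View pics/c1.png

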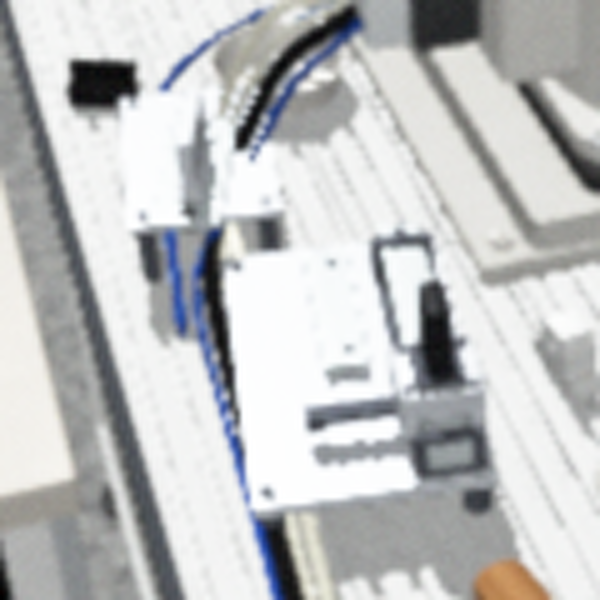

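```bash
python3 -m pendant '[0,0,0,0.058,-1,0,0,0,0.058,-1,0,0,0,0.058,-1,0,0,0,0.058,-1,0,0,0,0.058,-1,0,0,0,0.058,-1,0,0,0,0.02,-1]'
```

```text
t: 1.75
eef_pos: [169.0, 601.7, 238.7]
tcp_rot: [3.142, -0.0, 1.52]
ft_force: [0.0, 0.2, 0.8]
opening: 0.999
```

```bash
python3 -m pendant '[-0.086,0.118,0,0,-1,-0.086,0.118,0,0,-1,-0.086,0.118,0,0,-1,-0.086,0.118,0,0,-1,-0.086,0.118,0,0,-1,-0.086,0.118,0,0,-1,0,0,0,0,-1]'
python3 - <<'E'
from h import *
T=wpose(); im=env.read_camera("wrist"); cv2.imwrite("pics/w1.png",im[:,:,::-1])
for t in ["straightedge_grip","guide_face","carriage_grip","carriage_toe","straightedge"]:
    print(t,[(x["confidence"],x["xyz"],wproj(np.array(x["xyz"]),T)) for x in env.landmark_of(t,"wrist")][:2])
E
```

```text
t: 2.62
eef_pos: [444.9, 380.0, 238.5]
tcp_rot: [3.141, 0.0, 1.52]
ft_force: [0.3, 0.9, 0.1]
opening: 0.997
straightedge_grip [(0.78, [440.1, 396.0, 78.0], array([316.23121232, 172.69622921]))]
guide_face [(0.64, [475.0, 253.7, 32.6], array([348.31625958, 270.43545806]))]
carriage_grip []
carriage_toe []
straightedge [(0.63, [443.1, 394.3, 45.9], array([319.2298163 , 169.77283649]))]
```

View pics/w1.png

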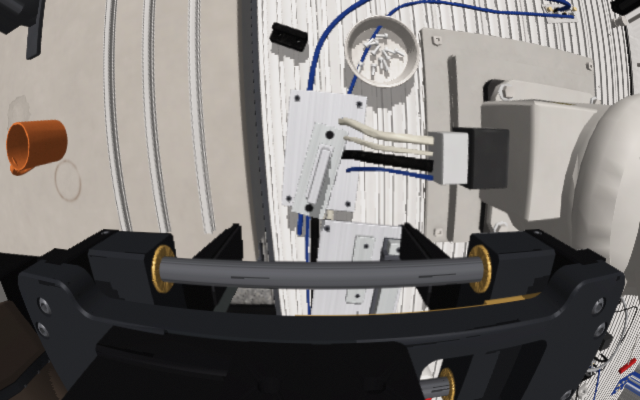

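Run:
```python
import cv2
im=cv2.imread("pics/w1.png"); c=im[70:320,250:500]; c=cv2.resize(c,None,fx=2.4,fy=2.4,interpolation=cv2.INTER_CUBIC); cv2.imwrite("pics/c2.png",c)
```

```text
(no output)
```

View pics/c2.png

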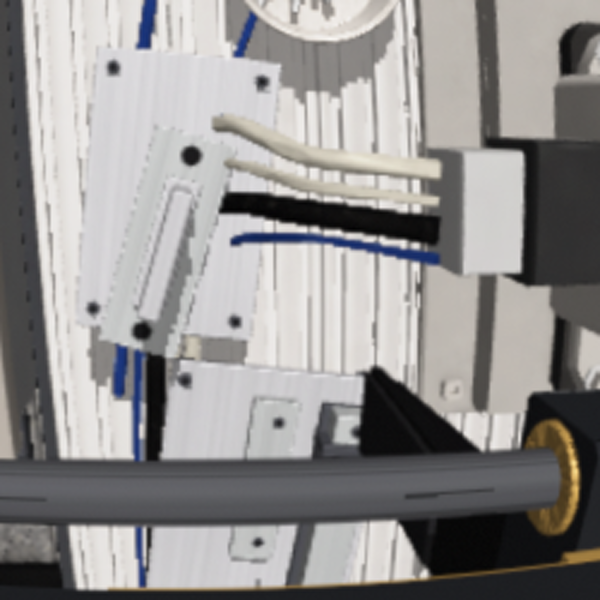

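Run:
```python
from h import *
T=wpose()
f=lambda a:(250+a[0]/2.4,70+a[1]/2.4)
for a,b,z in [((191,155),(142,330),51),((184,184),(149,314),88),((157,127),(101,339),51),((230,146),(178,355),51)]:
    A=wonz(f(a),z,T);B=wonz(f(b),z,T); print(A,B,(A+B)/2,np.linalg.norm(A-B),np.arctan2(*(A-B)[::-1]))
# guide
for a,b,z in [((297,400),(271,560),38),((250,400),(231,556),38),((279,423),(258,542),38)]:
    A=wonz(f(a),z,T);B=wonz(f(b),z,T); print(A,B,(A+B)/2,np.linalg.norm(A-B),np.arctan2(*(A-B)[::-1]))
```

```text
[453.23252324 438.7915334 ] [425.18742687 353.1873934 ] [439.20997505 395.9894634 ] 90.0810535817637 1.2542021674486474
[448.69986979 427.60371776] [430.64008262 370.52494224] [439.66997621 399.06433   ] 59.86770855419057 1.2643613921120223
[437.60201934 453.02530342] [404.27617218 349.42572814] [420.93909576 401.22551578] 108.82777258911224 1.2595707402023175
[472.12432036 442.42311588] [442.61608273 339.27859607] [457.37020155 390.85085598] 107.2824685402756 1.292152731609344
[505.55615763 306.63078824] [492.01351211 205.26930142] [498.78483487 255.95004483] 102.26218391532403 1.4379755168958748
[480.01252586 308.10681462] [468.34276787 209.89363217] [474.17764686 259.0002234 ] 98.90405683109911 1.4525301325664655
[495.7455842  293.78578991] [484.2033471  218.60359248] [489.97446565 256.1946912 ] 76.06303995494343 1.418462168138439
```

```bash
python3 -m pendant '[0,0,0,0.041,0.3,0,0,0,0.04,0.3,0.017,-0.012,0.1,0,0.3,0.017,-0.012,0.1,0,0.3,0,0,0.05,0,0.3,0,0,0,0,0.3]'
python3 - <<'E'
from h import *
T=wpose(); im=env.read_camera("wrist"); cv2.imwrite("pics/w2.png",im[:,:,::-1])
for t in ["straightedge_grip","guide_face","straightedge"]:
    print(t,[(x["confidence"],x["xyz"],wproj(np.array(x["xyz"]),T)) for x in env.landmark_of(t,"wrist")][:2])
for t in ["straightedge_grip"]:
  for c in ["scene","side"]:
    env.read_camera(c);print(t,[(x["confidence"],x["xyz"]) for x in env.landmark_of(t,c)][:2])
E
```

```text
t: 3.68
eef_pos: [435.9, 398.6, 137.5]
tcp_rot: [-3.14, 0.002, 1.271]
ft_force: [-0.0, 0.1, 0.3]
opening: 0.427
straightedge_grip [(0.93, [441.5, 394.5, 76.0], array([330.18916363, 214.79314031])), (0.58, [611.0, 104.7, 3.3], array([495.59759974, 346.36635692]))]
guide_face [(0.58, [415.0, 563.3, -1.7], array([253.49981796,  45.01075645]))]
straightedge [(0.94, [442.0, 393.4, 46.9], array([330.19434793, 206.14329526]))]
straightedge_grip [(0.83, [440.8, 393.9, 75.8])]
straightedge_grip [(0.64, [441.0, 393.9, 71.6]), (0.63, [530.4, -56.4, -2.2])]
```

View pics/w2.png

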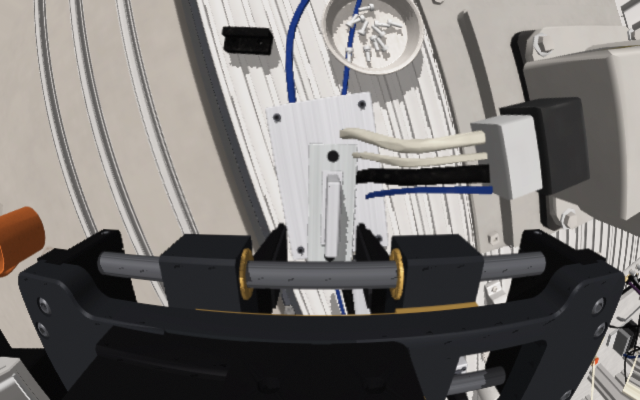

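```bash
python3 -m pendant '[-0.006,0.015,0,0,0.35,0,0,0.05,0,0.4,0,0,0.05,0,0.4,0,0,0.05,0,0.4,0,0,0,0,0.4]'
python3 - <<'E'
from h import *
T=wpose(); im=env.read_camera("wrist"); cv2.imwrite("pics/w3.png",im[:,:,::-1])
E
```

```text
t: 4.7
eef_pos: [442.0, 393.5, 77.6]
tcp_rot: [-3.14, 0.002, 1.269]
ft_force: [0.9, -0.4, 0.6]
opening: 0.3
```

View pics/w3.png

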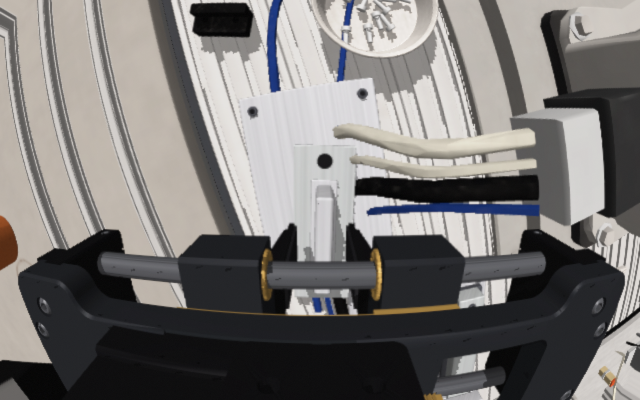

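```bash
python3 -m pendant '[0,0,0.05,0,0.4,0,0,0,0,1,0,0,0,0,1,0,0,0,0,1,0,0,0,0,1,0,0,0,0,1]'
```

```text
t: 5.5
eef_pos: [442.6, 394.4, 59.7]
tcp_rot: [3.14, -0.001, 1.27]
ft_force: [0.3, -0.7, 6.7]
opening: 0.102
```

```bash
python3 -m pendant '[0,0,-0.05,0,1,0,0,-0.1,0,1,0,0,-0.1,0,1,0,0,-0.05,0,1,0,0,0,0,1]'
python3 - <<'E'
from h import *
T=wpose(); im=env.read_camera("wrist"); cv2.imwrite("pics/w4.png",im[:,:,::-1])
for c in ["wrist","scene","side"]:
  if c!="wrist": im=env.read_camera(c)
  for t in ["straightedge_grip","guide_face","carriage_grip","carriage_toe"]:
    print(c,t,[(x["confidence"],x["xyz"]) for x in env.landmark_of(t,c)][:2])
cv2.imwrite("pics/s4.png",env.read_camera("scene")[140:340,240:420,::-1].repeat(3,0).repeat(3,1))
E
```

```text
t: 6.12
eef_pos: [442.4, 394.4, 180.0]
tcp_rot: [3.14, -0.002, 1.27]
ft_force: [-0.7, -1.4, -2.6]
opening: 0.103
wrist straightedge_grip [(0.92, [439.9, 394.1, 196.4])]
wrist guide_face []
wrist carriage_grip [(0.91, [512.9, 152.5, 93.3])]
wrist carriage_toe [(0.61, [607.9, 198.1, -3.6]), (0.4, [512.8, 150.3, 94.5])]
scene straightedge_grip [(0.72, [436.3, 392.0, 193.8])]
scene guide_face [(0.87, [478.9, 256.8, 28.1])]
scene carriage_grip [(0.48, [518.8, 154.7, 98.1])]
scene carriage_toe [(0.7, [454.1, 162.9, 37.9])]
side straightedge_grip [(0.64, [441.9, 393.1, 193.1]), (0.19, [453.5, 164.1, 37.1])]
side guide_face [(0.92, [476.7, 252.8, 33.3]), (0.56, [530.9, 537.8, 0.8])]
side carriage_grip [(0.74, [515.9, 152.6, 93.1]), (0.27, [454.6, 166.2, 36.6])]
side carriage_toe [(0.69, [530.3, -60.2, -4.0]), (0.62, [454.3, 167.4, 38.1])]
```

View pics/w4.png

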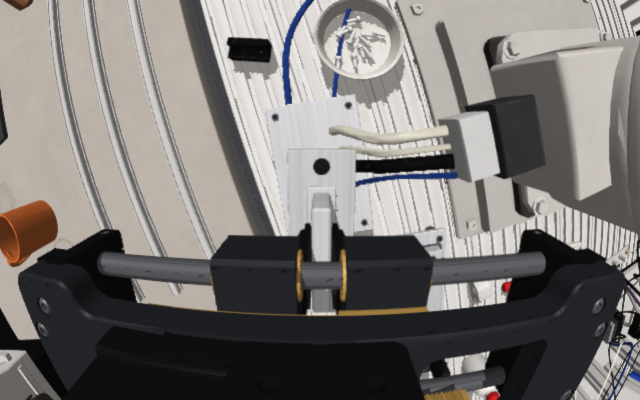

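View pics/s4.png

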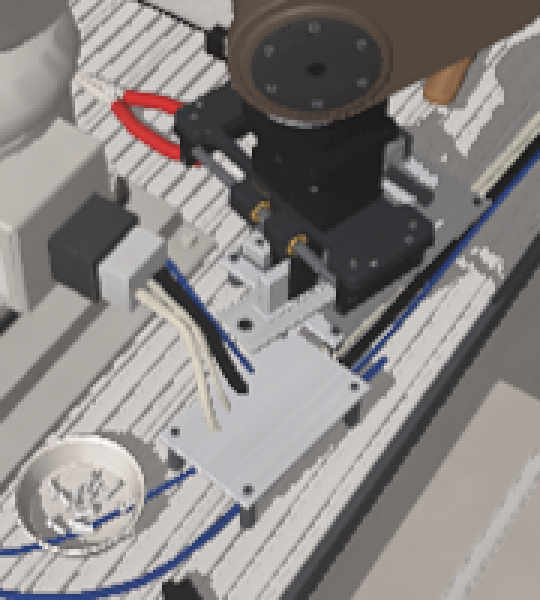

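```bash
python3 -m pendant '[-0.122,0.038,-0.03,0,1,-0.122,0.038,-0.03,0,1,-0.122,0.038,-0.03,0,1,-0.122,0.038,-0.03,0,1,0,0,0,-0.054,1,0,0,0,0,1,0,0,0,0,1]'
python3 - <<'E'
from h import *
T=wpose(); im=env.read_camera("wrist"); cv2.imwrite("pics/w5.png",im[:,:,::-1])
for c in ["wrist"]:
  for t in ["straightedge_grip","guide_face","carriage_grip","carriage_toe"]:
    print(c,t,[(x["confidence"],x["xyz"]) for x in env.landmark_of(t,c)][:2])
E
```

```text
t: 7.8
eef_pos: [442.3, 190.1, 226.5]
tcp_rot: [-3.141, -0.0, 1.436]
ft_force: [0.2, -0.5, -2.7]
opening: 0.101
wrist straightedge_grip [(0.85, [441.5, 192.6, 245.5])]
wrist guide_face [(0.68, [475.0, 256.5, 32.5])]
wrist carriage_grip [(0.89, [514.6, 152.1, 94.2])]
wrist carriage_toe []
```

View pics/w5.png

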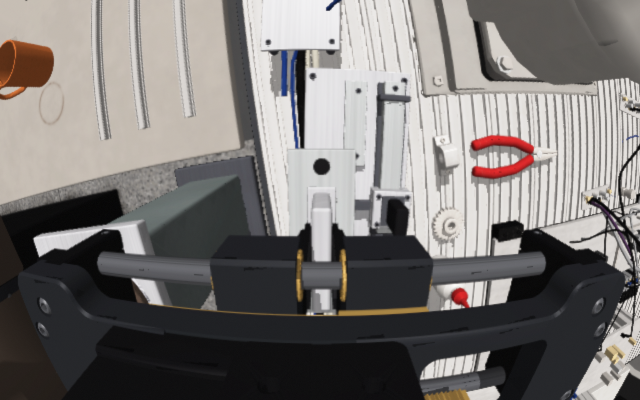

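Run:
```python
import cv2
im=cv2.imread("pics/w5.png"); c=im[55:255,260:460]; c=cv2.resize(c,None,fx=3,fy=3,interpolation=cv2.INTER_CUBIC); cv2.imwrite("pics/c5.png",c)
```

```text
(no output)
```

View pics/c5.png

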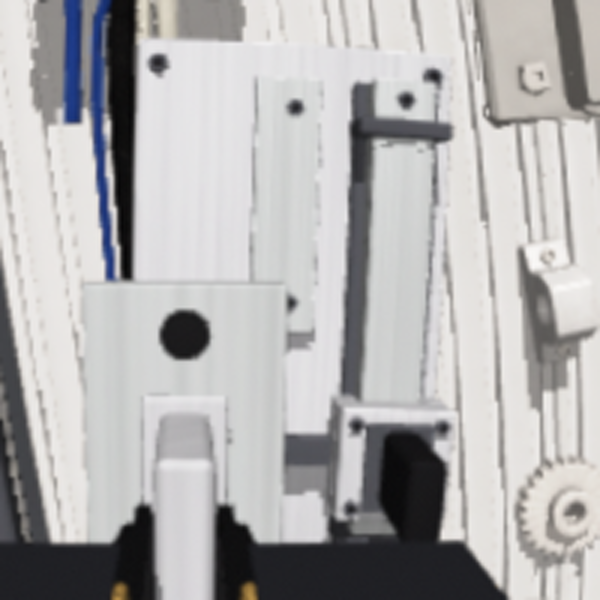

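Run:
```python
from h import *
T=wpose()
f=lambda a:(260+a[0]/3,55+a[1]/3)
for n,a,b,z in [("face",(256,78),(252,280),38),("back",(322,82),(314,332),38),("screws",(295,106),(290,303),38),("railL",(374,90),(359,400),52),("railR",(437,145),(424,398),52),("plateL",(137,45),(133,278),30),("platetop",(450,56),(137,42),30),("heldL",(84,283),(90,540),226.5-11+5),("heldR",(284,285),(276,440),226.5-11+5),("heldedge",(284,285),(84,283),220.5)]:
    A=wonz(f(a),z,T);B=wonz(f(b),z,T); d=A-B; print(n,A.round(1),B.round(1),((A+B)/2).round(1),np.linalg.norm(d).round(1),np.arctan2(d[1],d[0]).round(4))
```

```text
face [485.  304.1] [473.4 226.3] [479.2 265.2] 78.7 1.423
back [510.1 299.9] [495.2 203. ] [502.6 251.5] 98.0 1.4176
screws [498.4 291.6] [487.  215.6] [492.7 253.6] 76.8 1.422
railL [527.  293.5] [508.1 176.8] [517.5 235.2] 118.2 1.4103
railR [548.6 270.7] [533.9 174.4] [541.3 222.5] 97.5 1.4189
plateL [441.5 324.4] [427.4 232.6] [434.4 278.5] 92.9 1.4187
platetop [565.2 307.5] [441.6 325.6] [503.4 316.6] 124.9 -0.1454
heldL [430.  245.8] [423.1 194.4] [426.6 220.1] 51.9 1.4375
heldR [467.8 240.3] [462.8 210.2] [465.3 225.3] 30.5 1.4069
heldedge [467.8 240.3] [430.  245.8] [448.9 243. ] 38.1 -0.1427
```

```bash
python3 -m pendant '[0.087,0,0,0.005,1,0.087,0,0,0,1,0,0,0.1,0,1,0,0,0.1,0,1,0,0,0.1,0,1,0,0,0.07,0,1,0,0,0,0,1,0,0,0,0,1]'
python3 - <<'E'
from h import *
T=wpose(); im=env.read_camera("wrist"); cv2.imwrite("pics/w6.png",im[:,:,::-1])
for c in ["wrist","side","scene"]:
  if c!="wrist": env.read_camera(c)
  for t in ["straightedge_grip","guide_face"]:
    print(c,t,[(x["confidence"],x["xyz"]) for x in env.landmark_of(t,c)][:2])
c=im[55:255,240:440,::-1]; c=cv2.resize(c,None,fx=3,fy=3,interpolation=cv2.INTER_CUBIC); cv2.imwrite("pics/c6.png",c)
E
```

```text
t: 9.05
eef_pos: [452.4, 258.9, 79.5]
tcp_rot: [3.141, -0.001, 1.424]
ft_force: [-0.2, -0.0, -2.3]
opening: 0.103
wrist straightedge_grip [(0.8, [452.7, 263.0, 96.4])]
wrist guide_face [(0.83, [474.2, 252.2, 27.3])]
side straightedge_grip [(0.63, [449.4, 259.8, 92.8]), (0.62, [532.6, -57.8, -2.0])]
side guide_face [(0.6, [475.4, 256.0, 29.5]), (0.51, [452.9, 164.4, 37.8])]
scene straightedge_grip [(0.8, [453.0, 252.5, 96.7])]
scene guide_face [(0.73, [478.2, 256.0, 26.4])]
```

View pics/c6.png

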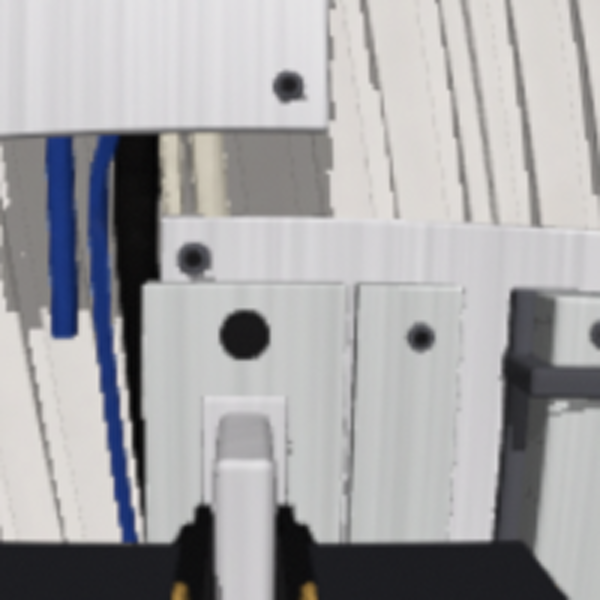

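```bash
python3 -m pendant '[0,0,0.04,0,1,0,0,0.035,0,1,0,0,0,0,1]'
python3 - <<'E'
from h import *
T=wpose(); im=env.read_camera("wrist");
def f(im,n):
  c=im[55:255,240:440,::-1]; c=cv2.resize(c,None,fx=3,fy=3,interpolation=cv2.INTER_CUBIC); cv2.imwrite(n,c)
f(im,"pics/c7.png")
E
python3 -m pendant '[0,0,0.005,0,1,0,0,0.005,0,1,0,0,0,0,1]'
```

```text
t: 9.88
eef_pos: [451.2, 258.3, 47.0]
tcp_rot: [-3.139, 0.001, 1.424]
ft_force: [0.7, -0.2, -1.5]
opening: 0.102
t: 10.3
eef_pos: [452.0, 258.6, 44.7]
tcp_rot: [3.141, -0.0, 1.424]
ft_force: [0.9, 0.2, -3.0]
opening: 0.104
```

View pics/c7.png

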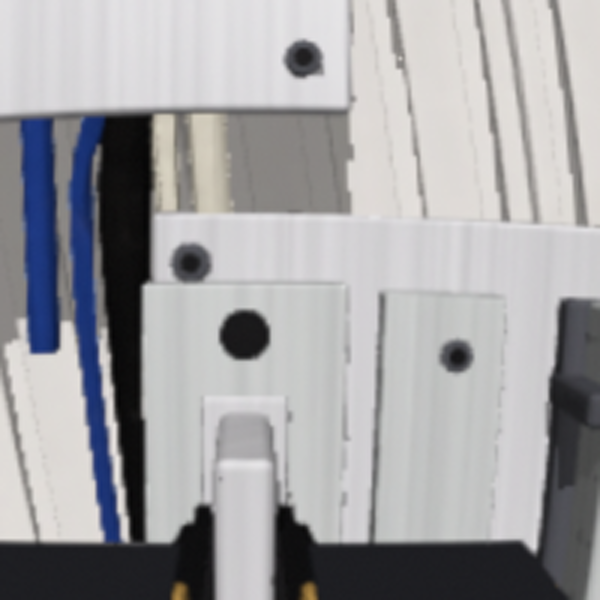

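```bash
python3 -m pendant '[0,0,0.003,0,1,0,0,0,0,1]'; python3 -m pendant '[0,0,0.003,0,1,0,0,0,0,1]';python3 -m pendant '[0,0,0.003,0,1,0,0,0,0,1]'
```

```text
t: 10.55
eef_pos: [452.1, 258.7, 43.7]
tcp_rot: [3.141, -0.0, 1.424]
ft_force: [-0.3, -0.3, 1.8]
opening: 0.102
t: 10.8
eef_pos: [452.1, 258.7, 43.7]
tcp_rot: [3.141, -0.001, 1.424]
ft_force: [-5.7, -2.1, 20.0]
opening: 0.104
t: 11.05
eef_pos: [452.2, 258.8, 43.3]
tcp_rot: [3.14, -0.001, 1.424]
ft_force: [-8.2, -3.1, 33.4]
opening: 0.101
```

```bash
python3 -m pendant '[0,0,-0.005,0,1,0,0,0,0,1]'; python3 -m pendant '[0,0.005,0,0,1,0,0.005,0,0,1,0,0,0,0,1]'; python3 -m pendant '[0,0.004,0,0,1,0,0,0,0,1]'
```

```text
t: 11.3
eef_pos: [452.1, 258.7, 43.4]
tcp_rot: [3.141, -0.0, 1.424]
ft_force: [-1.5, -0.9, 7.6]
opening: 0.104
t: 11.68
eef_pos: [455.5, 258.1, 43.4]
tcp_rot: [-3.141, 0.0, 1.424]
ft_force: [-5.5, -0.6, 11.8]
opening: 0.105
t: 11.92
eef_pos: [457.0, 257.9, 43.4]
tcp_rot: [-3.141, 0.0, 1.424]
ft_force: [-5.6, -0.1, 10.6]
opening: 0.105
```

```bash
python3 -m pendant '[0,0.004,0,0,1,0,0,0,0,1]'; python3 -m pendant '[0,0.003,0,0,1,0,0,0,0,1]'
python3 - <<'E'
from h import *
im=env.read_camera("wrist");
c=im[55:255,240:440,::-1]; c=cv2.resize(c,None,fx=3,fy=3,interpolation=cv2.INTER_CUBIC); cv2.imwrite("pics/c8.png",c)
E
```

```text
t: 12.18
eef_pos: [457.7, 257.7, 43.4]
tcp_rot: [-3.139, 0.001, 1.423]
ft_force: [-10.1, 3.5, 14.0]
opening: 0.104
t: 12.42
eef_pos: [457.8, 257.7, 43.4]
tcp_rot: [-3.137, 0.001, 1.423]
ft_force: [-15.4, 5.6, 19.0]
opening: 0.105
```

View pics/c8.png

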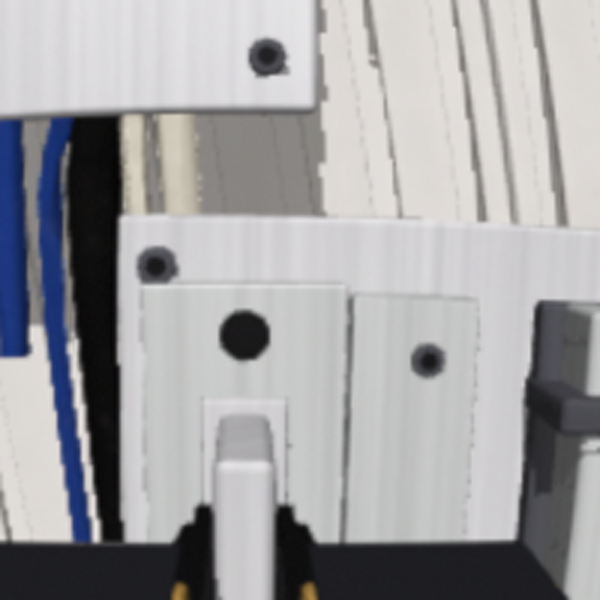

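```bash
python3 -m pendant '[0,-0.003,-0.002,0,1,0,0,0,0,1]'; python3 -m pendant '[0,0,0,0,0.5,0,0,0,0,0.4,0,0,0,0,0.4,0,0,0,0,0.4]'
python3 - <<'E'
from h import *
T=wpose();im=env.read_camera("wrist"); cv2.imwrite("pics/w9.png",im[:,:,::-1])
c=im[55:255,240:440,::-1]; c=cv2.resize(c,None,fx=3,fy=3,interpolation=cv2.INTER_CUBIC); cv2.imwrite("pics/c9.png",c)
E
```

```text
t: 12.72
eef_pos: [457.7, 257.6, 43.5]
tcp_rot: [-3.139, 0.001, 1.423]
ft_force: [-7.7, 3.5, 3.3]
opening: 0.105
t: 13.22
eef_pos: [459.3, 257.5, 43.8]
tcp_rot: [3.141, -0.0, 1.424]
ft_force: [-0.2, -0.1, 0.2]
opening: 0.302
```

View pics/c9.png

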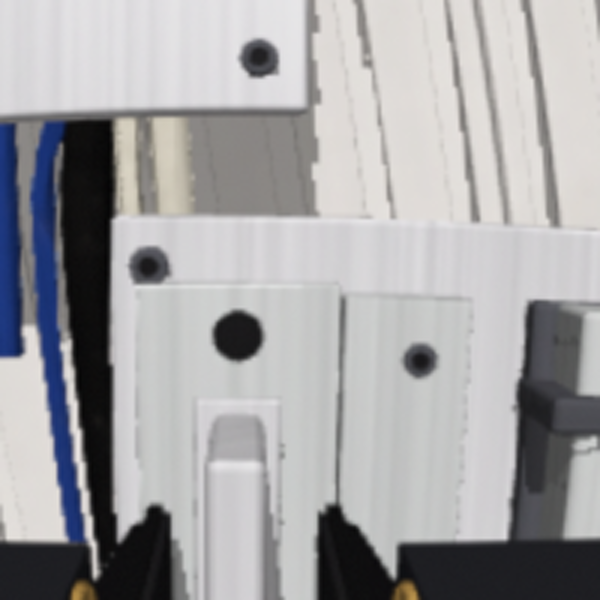

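```bash
python3 -m pendant '[0,0,-0.05,0,0.4,0,0,-0.12,0,0.2,0,0,-0.12,0,0.2,-0.079,0.06,-0.02,0,0.2,-0.079,0.06,0,0,0.2,-0.079,0.06,0,0,0.2,0,0,0,0,0.2]'
python3 - <<'E'
from h import *
T=wpose();im=env.read_camera("wrist"); cv2.imwrite("pics/w10.png",im[:,:,::-1])
for c in ["wrist","side","scene"]:
  if c!="wrist": env.read_camera(c)
  for t in ["straightedge_grip","guide_face","carriage_grip","carriage_toe"]:
    print(c,t,[(x["confidence"],x["xyz"]) for x in env.landmark_of(t,c)][:2])
E
```

```text
t: 14.15
eef_pos: [517.4, 151.4, 167.8]
tcp_rot: [3.141, -0.0, 1.421]
ft_force: [-0.7, -0.8, -0.2]
opening: 0.4
wrist straightedge_grip [(0.92, [455.5, 258.1, 61.9])]
wrist guide_face [(0.77, [473.7, 257.3, 29.8])]
wrist carriage_grip [(0.73, [514.7, 152.3, 92.8])]
wrist carriage_toe [(0.63, [453.2, 163.8, 39.0])]
side straightedge_grip [(0.66, [456.7, 255.2, 57.1])]
side guide_face [(0.59, [476.2, 254.5, 31.7])]
side carriage_grip [(0.7, [516.0, 154.7, 89.3]), (0.25, [474.9, 254.2, 30.8])]
side carriage_toe [(0.91, [454.5, 166.4, 34.6])]
scene straightedge_grip []
scene guide_face [(0.78, [477.2, 257.1, 28.4])]
scene carriage_grip [(0.61, [519.5, 152.4, 97.5]), (0.42, [597.5, 31.9, -0.4])]
scene carriage_toe [(0.93, [452.6, 164.0, 39.5]), (0.19, [521.7, 155.1, 94.3])]
```

View pics/w10.png

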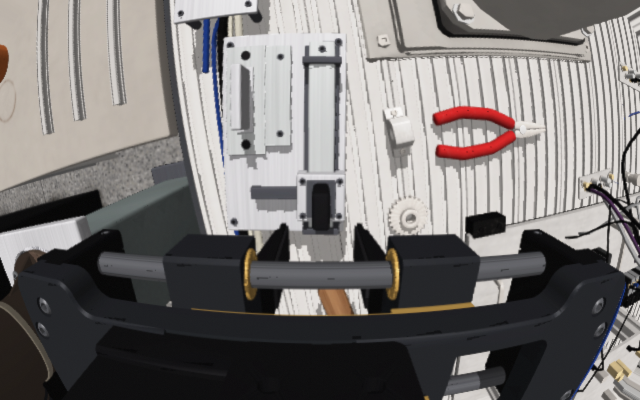

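```bash
python3 -m pendant '[0.005,0,0.07,0,0.2,0,0,0.05,0,0.2,0,0,0,0,0.2]'
python3 - <<'E'
from h import *
T=wpose();im=env.read_camera("wrist"); cv2.imwrite("pics/w11.png",im[:,:,::-1])
im=cv2.imread("pics/w10.png")
c=im[30:250,200:420]; c=cv2.resize(c,None,fx=2.7,fy=2.7,interpolation=cv2.INTER_CUBIC); cv2.imwrite("pics/c10.png",c)
E
```

```text
t: 15.28
eef_pos: [516.2, 155.1, 118.8]
tcp_rot: [-3.139, 0.001, 1.424]
ft_force: [0.0, 0.3, 0.6]
opening: 0.397
```

View pics/w11.png

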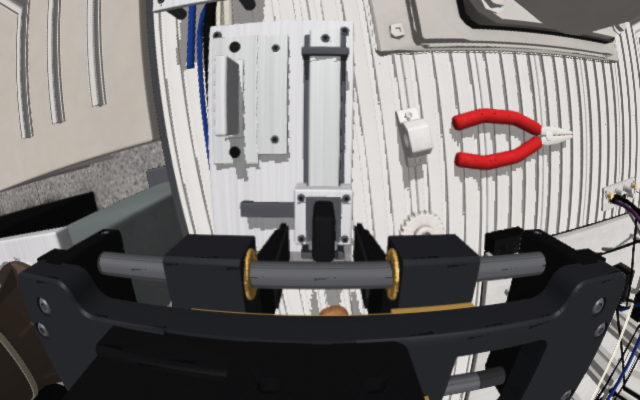

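View pics/c10.png

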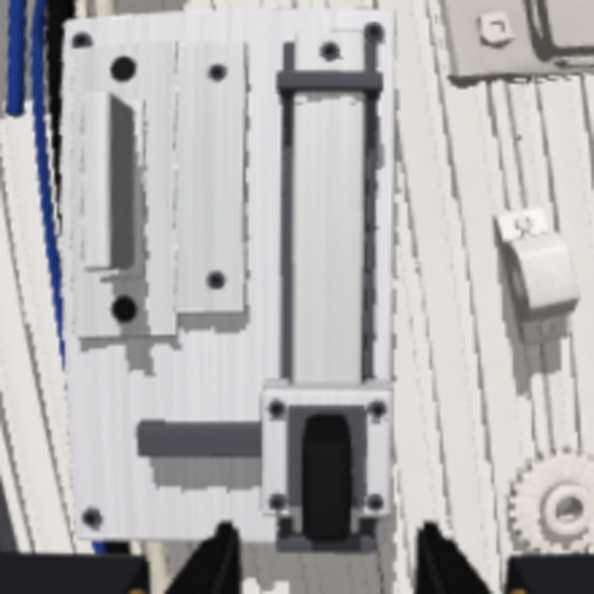

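```bash
python3 -m pendant '[0,0,0.06,0,0.2,0,0,0.042,0,0.2,0,0,0,0,0.2]'; python3 -m pendant '[0,0,0,0,1,0,0,0,0,1,0,0,0,0,1,0,0,0,0,1]'
python3 - <<'E'
from h import *
im=env.read_camera("wrist"); cv2.imwrite("pics/w12.png",im[:,:,::-1]); print(env.state()['eef_pos'],env.state()['opening'])
E
```

```text
t: 15.7
eef_pos: [516.7, 155.2, 79.1]
tcp_rot: [-3.141, 0.0, 1.424]
ft_force: [0.0, 0.2, -0.7]
opening: 0.402
t: 16.2
eef_pos: [517.5, 155.2, 79.7]
tcp_rot: [3.14, -0.001, 1.423]
ft_force: [3.1, -0.5, 4.0]
opening: 0.15
[517.50081834 155.25459121  79.6847383 ] 0.1463487153004194
```

View pics/w12.png

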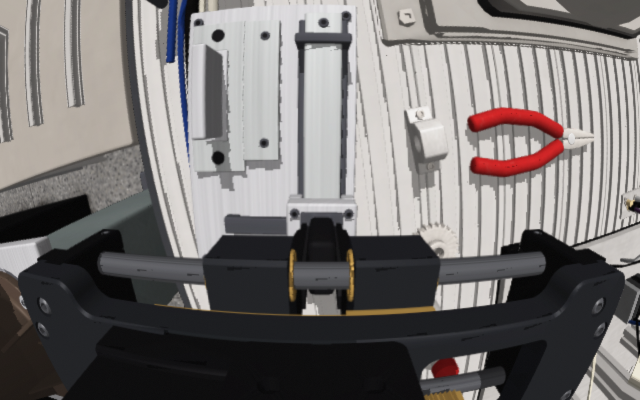

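```bash
python3 -m pendant '[0.01,0,0,0,1,0.015,0,0,0,1,0.015,0,0,0,1]'; python3 -m pendant '[0.015,0,0,0,1,0.015,0,0,0,1]';python3 -m pendant '[0.008,0,0,0,1]'
```

```text
t: 16.62
eef_pos: [519.9, 170.4, 79.7]
tcp_rot: [3.14, 0.0, 1.423]
ft_force: [3.4, -8.7, 6.1]
opening: 0.146
t: 16.88
eef_pos: [521.8, 182.3, 79.7]
tcp_rot: [3.14, 0.0, 1.423]
ft_force: [4.5, -8.8, 6.8]
opening: 0.145
t: 17.0
eef_pos: [522.3, 185.8, 79.7]
tcp_rot: [3.139, -0.0, 1.423]
ft_force: [3.8, -6.7, 5.5]
opening: 0.146
```

```bash
for i in 1 2 3 4 5; do python3 -m pendant '[0.004,0,0,0,1]' | sed -n '1,2p;4p' | tr '\n' ' '; echo; done
```

```text
t: 17.12 eef_pos: [522.6, 187.4, 79.7] ft_force: [4.5, -6.2, 6.1] 
t: 17.25 eef_pos: [522.8, 188.8, 79.7] ft_force: [4.5, -6.3, 5.6] 
t: 17.38 eef_pos: [523.1, 190.3, 79.7] ft_force: [4.3, -7.2, 5.4] 
t: 17.5 eef_pos: [523.3, 191.9, 79.7] ft_force: [4.5, -6.6, 5.9] 
t: 17.62 eef_pos: [523.6, 193.5, 79.7] ft_force: [4.6, -7.2, 6.0]
```

```bash
for i in 1 2 3 4 ; do python3 -m pendant '[0.004,0,0,0,1]' | sed -n '1,2p;4p' | tr '\n' ' '; echo; done
```

```text
t: 17.75 eef_pos: [523.8, 195.0, 79.7] ft_force: [4.8, -6.8, 5.5] 
t: 17.88 eef_pos: [524.1, 196.6, 79.7] ft_force: [5.6, -7.2, 5.2] 
t: 18.0 eef_pos: [524.3, 198.2, 79.7] ft_force: [5.4, -6.7, 5.2] 
t: 18.12 eef_pos: [524.5, 199.8, 79.7] ft_force: [5.7, -6.2, 4.9]
```

```bash
for i in 1 2 3  ; do python3 -m pendant '[0.004,0,0,0,1]' | sed -n '1,2p;4p' | tr '\n' ' '; echo; done
```

```text
t: 18.25 eef_pos: [524.8, 201.4, 79.7] ft_force: [5.5, -7.1, 5.5] 
t: 18.38 eef_pos: [525.1, 202.9, 79.7] ft_force: [5.8, -6.9, 4.5] 
t: 18.5 eef_pos: [525.3, 204.5, 79.7] ft_force: [5.4, -6.0, 5.7]
```

```bash
for i in 1 2 3  ; do python3 -m pendant '[0.004,0,0,0,1]' | sed -n '1,2p;4p' | tr '\n' ' '; echo; done
```

```text
t: 18.62 eef_pos: [525.6, 206.1, 79.7] ft_force: [5.2, -6.3, 4.2] 
t: 18.75 eef_pos: [525.8, 207.8, 79.7] ft_force: [6.0, -5.7, 5.2] 
t: 18.88 eef_pos: [526.1, 209.6, 79.7] ft_force: [6.1, -3.9, 5.1]
```

```bash
for i in 1 2 3  ; do python3 -m pendant '[0.004,0,0,0,1]' | sed -n '1,2p;4p' | tr '\n' ' '; echo; done
```

```text
t: 19.0 eef_pos: [526.4, 211.1, 79.7] ft_force: [7.4, -3.7, 4.2] 
t: 19.12 eef_pos: [526.6, 212.8, 79.7] ft_force: [5.6, -4.2, 4.2] 
t: 19.25 eef_pos: [526.9, 214.5, 79.7] ft_force: [6.6, -0.8, 3.5]
```

```bash
for i in 1 2 3  ; do python3 -m pendant '[0.002,0,0,0,1]' | sed -n '1,2p;4p' | tr '\n' ' '; echo; done
```

```text
t: 19.38 eef_pos: [527.1, 215.8, 79.7] ft_force: [6.6, 3.7, 2.8] 
t: 19.5 eef_pos: [527.3, 216.9, 79.7] ft_force: [6.3, 5.8, 1.3] 
t: 19.62 eef_pos: [527.4, 217.8, 79.7] ft_force: [8.5, 3.0, 2.2]
```

```bash
for i in 1 2  ; do python3 -m pendant '[0.002,0,0,0,1]' | sed -n '1,2p;4p' | tr '\n' ' '; echo; done;  python3 -m pendant '[0,0,0,0,1,0,0,0,0,1]'
```

```text
t: 19.75 eef_pos: [527.5, 218.0, 79.7] ft_force: [7.2, -4.4, 3.7] 
t: 19.88 eef_pos: [527.5, 218.2, 79.7] ft_force: [6.3, -7.6, 4.4] 
t: 20.12
eef_pos: [527.5, 218.2, 79.7]
tcp_rot: [3.139, -0.001, 1.423]
ft_force: [6.8, -4.6, 3.7]
opening: 0.145
```

```bash
for i in 1 2  ; do python3 -m pendant '[-0.001,0,0,0,1,0,0,0,0,1]' | sed -n '1,2p;4p' | tr '\n' ' '; echo; done
python3 - <<'E'
from h import *
im=env.read_camera("wrist"); cv2.imwrite("pics/w13.png",im[:,:,::-1])
for c in ["wrist","side","scene"]:
  if c!="wrist": env.read_camera(c)
  for t in ["straightedge_grip","guide_face","carriage_grip","carriage_toe"]:
    print(c,t,[(x["confidence"],x["xyz"]) for x in env.landmark_of(t,c)][:1])
s=env.state(); print(s['eef_pos'],s['ft_force'])
E
```

```text
t: 20.38 eef_pos: [527.5, 218.1, 79.7] ft_force: [5.8, -2.1, 3.7] 
t: 20.62 eef_pos: [527.5, 218.0, 79.7] ft_force: [6.8, 0.5, 2.7] 
wrist straightedge_grip [(0.59, [456.6, 260.7, 60.2])]
wrist guide_face [(0.82, [473.2, 253.1, 31.4])]
wrist carriage_grip [(0.63, [524.8, 213.9, 95.2])]
wrist carriage_toe [(0.93, [463.9, 223.4, 38.8])]
side straightedge_grip [(0.92, [457.2, 259.1, 58.2])]
side guide_face [(0.63, [475.7, 252.7, 30.0])]
side carriage_grip [(0.58, [528.5, 215.6, 90.5])]
side carriage_toe [(0.68, [464.1, 226.1, 37.7])]
scene straightedge_grip [(0.95, [455.4, 255.8, 60.3])]
scene guide_face [(0.85, [477.9, 257.9, 28.1])]
scene carriage_grip [(0.79, [527.5, 217.7, 99.6])]
scene carriage_toe [(0.9, [466.4, 224.8, 37.6])]
[527.44698778 218.03124404  79.68638034] [6.58496825 1.1837006  2.86819204]
```

View pics/w13.png

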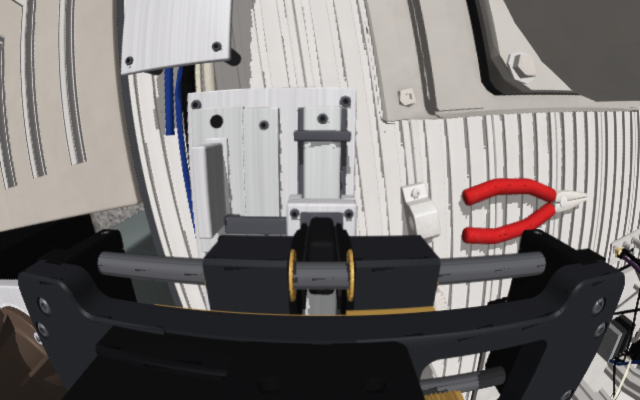

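```bash
python3 -m pendant '[-0.002,0,0,0,1,0,0,0,0,1]' | sed -n '1,2p;4p' | tr '\n' ' ';python3 -m pendant '[-0.001,0,0,0,1,0,0,0,0,1]' | sed -n '1,2p;4p' | tr '\n' ' '; python3 -m pendant '[0.003,0,0,0,1,0,0,0,0,1]' | sed -n '1,2p;4p' | tr '\n' ' ';  python3 -m pendant '[0,0,0,0,1,0,0,0,0,1]'
```

```text
t: 21.62 eef_pos: [527.5, 217.8, 79.7] ft_force: [6.6, 5.0, 2.4] t: 21.88 eef_pos: [527.4, 217.7, 79.7] ft_force: [7.2, 7.7, 2.0] t: 22.12 eef_pos: [527.5, 218.0, 79.7] ft_force: [6.5, -1.2, 4.0] t: 22.38
eef_pos: [527.5, 218.0, 79.7]
tcp_rot: [3.138, -0.002, 1.423]
ft_force: [7.4, 0.4, 3.7]
opening: 0.15
```

Run:
```python
import cv2
im=cv2.imread("pics/w13.png"); c=im[80:250,170:370]; cv2.imwrite("pics/c13.png",cv2.resize(c,None,fx=3.4,fy=3.4,interpolation=cv2.INTER_CUBIC))
```

```text
(no output)
```

View pics/c13.png

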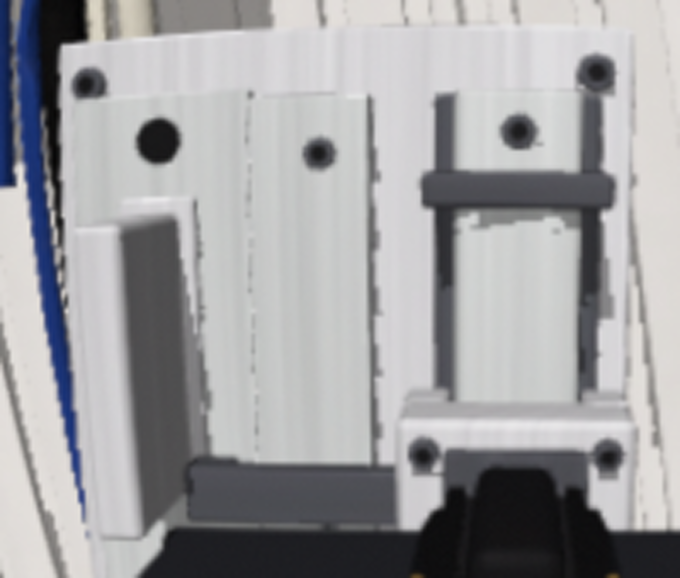

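```bash
python3 -c "
from cell import env
print(env.job_done()); s=env.state(); print(s['t'],s['eef_pos'],s['ft_force'],s['opening'])"
```

```text
the job is handed in; nothing more can be done
None
the job is handed in; nothing more can be done
```

The straightedge is lying flush against the guide block and released, and the carriage is held in its notch. I handed the job in at about 22.4 s of robot time, but it reports no verdict.

**Straightedge:** I set it on the base plate and slid it against the guide block until it stopped, at about 15 N. Then I let go and lifted clear, with the carriage still at its right end. The last wrist picture shows it parallel and flush. It looks roughly 4 mm off centre to the right, inside the 20 mm allowed. Because the calibration is only good to about 2 mm and the network positions to about 4 mm, flushness rests on the picture and the contact force.

**Carriage:** I gripped the upright plate and slid it about 64 mm, to an estimated travel of about 74 mm, well short of the 106 mm limit. The push against the motion was steady at about 7 N. It then reversed to about +6 N as the ball pulled in, and the carriage locked.
- **Notch check:** pushing 0.4 to 1.2 mm either way moved it only 0.1 to 0.3 mm, and the force came back each time. At rest the force along the rail is about 1 N, so it should be well within 1.5 mm of the notch's centre. The ball itself can't be seen.
- **Final grip:** the fingers are still closed on the plate, with the opening matching its 14 mm thickness. About 7 N sideways and 4 N upward remain on the wrist.

I did not move or touch any of the other things on the bench. I made no separate check of where they ended up. The network missed a point in some views or gave low-confidence extra hits elsewhere, and I ignored those.

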